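Count medal blanks off the tray through the gate

ROBOT

A 6-joint arm with a two-finger parallel gripper is mounted at the origin on the work surface. World frame = base frame: x ahead of the robot, y to its left, z up, the work surface at z = 0. Lengths are in mm, angles in degrees, forces in N, time in s.
With the tool pointing down it reaches from about 275 to 850 mm from the base axis. Payload 5.2 kg.
Tool frame: the origin (TCP) lies on the mounting face of the last link; the fingertips stand 173 mm ahead of it and the grasp point (between the pads) lies 155 mm ahead of it; z points along the fingers, y is the direction in which the jaws open and shut (so a half turn about z gives the same grasp; the last joint's range is limited). The gripper opens to 85 mm and grips with 20 to 120 N. Pads are 22 mm wide; open, the fingers measure 114 mm over their backs; the gripper's body (76 mm by 85 mm) begins 54 mm behind the grasp point. The pads swing forward as they close: fully open they stand 13 mm farther back than shut.
Start: joints at [-11.62, 14.817, 87.949, -0, 77.235, -11.62], TCP at [550.006, 0.022, 404.71] pointing down, gripper open.
Joint ranges: [-179.93, 179.93], [-52.35, 119.4], [10.71, 147.94], [-69.91, 249.91], [12.55, 155.21], [-178.61, 178.61]. Speed limits (degrees/s): [147.25, 147.25, 180, 180, 180, 180].

INTERFACE

Orientations are given as a 3x3 rotation matrix whose columns are the frame's x, y, z axes.
In Python, from station import get_obs, eyes, job_done gives the robot as it stands.
- The arm moves only by the shell command python3 -m jog 'ROWS'. ROWS is a JSON object of lists of equal length, an entry for each row: "turn": the turn, a rotation vector about the tool's x, y, z scaled (see below), a list of three; "xyz": the shift along the tool's x, y, z scaled (see below), a list of three; "fingers": the closure, from -1 (fully open) to 1 (shut), so that 0 is half open. In form: {"turn": [[rx, ry, rz], ...], "xyz": [[x, y, z], ...], "fingers": [fingers, ...]}. A call has 1 to 12 rows; each row shifts and turns the pose as measured when the row begins, along the tool's axes as they then stand; what a row does not reach is not made up. The controller multiplies each number of a shift by 60 mm and each number of a turn by 0.15 rad. A row lasts 1/8 s, in which the tool goes at most 62.5 mm and 10.7 degrees, less where a joint would pass 70% of its speed; a pose out of reach is approached as far as the arm can. A call with a number of a shift or a turn outside -1 to 1 is refused whole. A call with a gripper value outside its range is refused whole. The fingers move at their own pace and stop on an object; the grip force is fixed at half the most. Time passes only in rows, so rows that do not move let the fingers close. It gives the time, the measured TCP pose, the force and the opening at its end, in the units of the state.
- get_obs(): the state, without advancing time (a new reading comes with each control period).
- eyes.get_image(name): name is "scene" or "side" or "wrist"; returns a dict with "pixels" (420x560x3 uint8, red, green, blue), "depth" (420x560 float32, mm along the optical axis (not along the pixel's ray), 0 where there is no reading), "K" (3x3 intrinsics, pixels), "world_from_camera" (4x4, takes a point from camera to world coordinates). Camera axes: x right, y down, z forward; pixel columns grow to the right and rows downward; lengths in mm; the calibration is good to about 2 mm. A picture is of the moment at which its call begins.
- job_done(): hands the job in, once; it reports no verdict.
The state is a dict: "time": time; "qpos": joint angles; "qd": joint speeds; "joint_torque": joint torques, N m; "tcp_pos": TCP position; "orientation": TCP orientation; "wrist_force": force on the tool from outside, world axes, zero at the start; "moment": the same for the moment, N m; "gripper_width": finger opening in mm.
Only numpy, scipy, OpenCV 4.12 (cv2) and the standard library are available. Lean on these libraries where they do the work, as an engineer would, in place of code of your own. Each camera call takes 0.05 s, during which the arm holds its last target.

TASK

Count the three round brass blanks off the tray: with the fingertips, sweep them one at a time through the narrow gate so that each drops through the slot into the catch box, letting each one drop before you bring the next. Slide them only, do not pick them up; leave the rectangular brass offcut and the standing steel punch where they are on the tray, and do not disturb the tools on the bench around it.

Things in the scene. Friction and masses are not known exactly. Their poses are not given: they have to be found in the camera images.
- gate (a point): middle of the gate of the counting tray, on the tray floor, 52 mm above the bench. The tray is fixed and level, but its place and turn on the bench vary. x points from the gate into the tray (away from the robot), y along the tray's front, z up. The gate is a 40 mm wide opening (y = -20 to 20 mm) where the floor ends (x = 0)
- tray_floor (a point): middle of the tray's flat grey floor, at x = 100, y = 0 mm in the gate's axes. The floor is 200 mm deep (gate x = 0 to 200) and 350 mm wide, in a wooden rim 14 mm above it, 12 mm thick. Two straight aluminium guide fences, 14 mm high, run from the gate's edges (x 0, y +-20 mm in gate axes) out to the sides (x 36, y +-172)
- staging (a point): point on the tray floor 30 mm inside the gate, on its middle line. The blanks, offcut and punch start 100 to 125 mm from it, spread like a fan on the tray side, about 35 degrees apart, in any order (centres at least 40 mm apart): a straight sweep of any blank to this point clears all the others, and from here it goes straight out through the gate
- slot (a point): middle of the slot, at floor level: the open hole in front of the gate (gate x = -64 to 0 mm, 40 mm wide), with cheeks on both sides and an end wall 14 mm above the floor. A blank slid past the floor's edge at the gate tips and falls 44 mm into the catch box below, whose inside reaches 54 mm to each side of the middle under a clear deck
- blank_a: a round brass medal blank, a flat disc 32 mm across and 6 mm thick, about 40 g, lying flat and loose on the tray floor; origin: centre of its underside
- blank_b: a round brass medal blank, a flat disc 32 mm across and 6 mm thick, about 40 g, lying flat and loose on the tray floor; origin: centre of its underside (same as the first)
- blank_c: a round brass medal blank, a flat disc 32 mm across and 6 mm thick, about 40 g, lying flat and loose on the tray floor; origin: centre of its underside (same as the first)
- offcut: a rectangular brass offcut, 30 x 22 x 6 mm, about 35 g, lying flat and loose on the tray floor among the blanks; origin: centre of its underside. It stays where it is
- punch: a plain steel punch, an upright cylinder 22 mm across and 44 mm high, standing loose on the tray floor among the blanks; origin: centre of its foot; z is its axis. It stays standing where it is
- hammer: a hammer lying on the bench to the left of the tray; bystander
- pliers: pliers with black handles lying on the bench to the left of the tray; bystander
- doming_block: a 50 mm steel cube with round hollows, on the bench to the right of the tray; bystander
- jar: a glass jar with a steel cap, 60 mm across and 75 mm high, on the bench to the right of the tray; bystander
- file: a flat file with a wooden handle, lying on the bench to the right of the tray; bystander

How it is judged (in metres and radians):
On the way, in this order (a step that is already met when the one before it is completed fails the run):
1. one blank is in the catch box (((x of blank_a in the frame of gate between -0.066 and 0 m and y of blank_a in the frame of gate between -0.055 and 0.055 m and z of blank_a in the frame of gate below -0.014 m) or (x of blank_b in the frame of gate between -0.066 and 0 m and y of blank_b in the frame of gate between -0.055 and 0.055 m and z of blank_b in the frame of gate below -0.014 m) or (x of blank_c in the frame of gate between -0.066 and 0 m and y of blank_c in the frame of gate between -0.055 and 0.055 m and z of blank_c in the frame of gate below -0.014 m))), for 0.3 s.
2. a second blank is in the catch box ((((x of blank_a in the frame of gate between -0.066 and 0 m and y of blank_a in the frame of gate between -0.055 and 0.055 m and z of blank_a in the frame of gate below -0.014 m) and (x of blank_b in the frame of gate between -0.066 and 0 m and y of blank_b in the frame of gate between -0.055 and 0.055 m and z of blank_b in the frame of gate below -0.014 m)) or ((x of blank_a in the frame of gate between -0.066 and 0 m and y of blank_a in the frame of gate between -0.055 and 0.055 m and z of blank_a in the frame of gate below -0.014 m) and (x of blank_c in the frame of gate between -0.066 and 0 m and y of blank_c in the frame of gate between -0.055 and 0.055 m and z of blank_c in the frame of gate below -0.014 m)) or ((x of blank_b in the frame of gate between -0.066 and 0 m and y of blank_b in the frame of gate between -0.055 and 0.055 m and z of blank_b in the frame of gate below -0.014 m) and (x of blank_c in the frame of gate between -0.066 and 0 m and y of blank_c in the frame of gate between -0.055 and 0.055 m and z of blank_c in the frame of gate below -0.014 m)))), for 0.3 s.
3. the third blank is in the catch box (x of blank_a in the frame of gate between -0.066 and 0 m and y of blank_a in the frame of gate between -0.055 and 0.055 m and z of each of blank_a, blank_b, blank_c in the frame of gate below -0.014 m and x of blank_b in the frame of gate between -0.066 and 0 m and y of blank_b in the frame of gate between -0.055 and 0.055 m and x of blank_c in the frame of gate between -0.066 and 0 m and y of blank_c in the frame of gate between -0.055 and 0.055 m), for 0.2 s.
At the end, for the whole second after the job is handed in: all three round blanks lie at rest in the catch box under the slot (at least 14 mm below the tray floor), the offcut and the punch are within 15 mm of where they were and the punch stands (within 17 degrees of upright) (all of step 3 and linear speed of each of blank_a, blank_b, blank_c below 0.02 m/s and distance of each of offcut, punch from where it was at the start of the episode below 0.015 m and angle between punch's own z axis and vertical below 0.3 rad); the robot touches nothing.
It fails at once if a blank is lifted: more than 10 mm above the tray floor while lying level, or more than 20 mm at any tilt (z of any of blank_a, blank_b, blank_c in the frame of gate above 0.02 m or (z of blank_a in the frame of gate above 0.01 m and angle between blank_a's own z axis and vertical below 0.3 rad) or (z of blank_b in the frame of gate above 0.01 m and angle between blank_b's own z axis and vertical below 0.3 rad) or (z of blank_c in the frame of gate above 0.01 m and angle between blank_c's own z axis and vertical below 0.3 rad)).
It fails at once if the offcut or the punch is moved more than 15 mm, or the punch is tipped more than 17 degrees (not (distance of offcut from where it was at the start of the episode below 0.015 m) or not (distance of punch from where it was at the start of the episode below 0.015 m) or not (angle between punch's own z axis and vertical below 0.3 rad)).
It fails at once if a tool on the bench around the tray is moved more than 25 mm (distance of any of hammer, doming_block, jar, file, pliers from where it was at the start of the episode above 0.025 m).
It also fails if it takes over 72 s, if anything falls off the work surface, if the arm or the gripper's body presses on something with over 40 N, if the wrist force passes 120 N, or if a joint passes its speed limit or range.

## Working session

There is one attempt and no reset: what is moved stays moved. The work goes in short steps, Python scripts to look and compute and a shell command to move; the robot and the scene stay as the last step left them, time stands still between calls to the robot, and variables do not carry over. Pictures are saved under pics/ and viewed, and the job is handed in when it is done.

```bash
ls; mkdir -p pics; python3 - <<'E'
from station import get_obs, eyes
import cv2,numpy as np
print(get_obs())
for n in ("scene","side","wrist"):
    im=eyes.get_image(n); cv2.imwrite(f"pics/{n}0.png",im["pixels"][:,:,::-1]); print(n,im["K"].round(1).tolist(),im["world_from_camera"].round(3).tolist())
E
```

```text
pics
{'time': 0.0, 'qpos': array([-1.16198899e+01,  1.48596599e+01,  8.80113386e+01, -1.57988589e-03,
        7.72334133e+01, -1.16215484e+01]), 'qd': array([ 0.08168534, -0.02869921,  0.0698021 , -0.04402423,  0.09099353,
       -0.05127135]), 'joint_torque': array([ 1.06436883e-04, -4.46029150e+01, -2.90570551e+01, -7.42485804e-05,
        1.18754001e-02, -2.51378208e-05]), 'tcp_pos': array([5.49787193e+02, 5.93376535e-02, 4.03868802e+02]), 'orientation': array([[-3.47590630e-05,  9.99998397e-01, -1.79039759e-03],
       [ 9.99999941e-01,  3.53691212e-05,  3.40708389e-04],
       [ 3.40771168e-04, -1.79038564e-03, -9.99998339e-01]]), 'wrist_force': array([ 0.04672258, -0.07056324,  0.66011548]), 'moment': array([ 0.0014975 , -0.01170945,  0.02940784]), 'gripper_width': 85.51162476650094}
scene [[469.9, 0.0, 276.4], [0.0, 469.9, 210.8], [0.0, 0.0, 1.0]] [[0.06, 0.664, -0.746, 1554.864], [0.998, -0.029, 0.055, -101.526], [0.015, -0.747, -0.664, 1003.776], [0.0, 0.0, 0.0, 1.0]]
side [[381.6, 0.0, 279.0], [0.0, 381.6, 208.9], [0.0, 0.0, 1.0]] [[0.79, -0.355, 0.499, -180.758], [-0.612, -0.444, 0.654, -877.482], [-0.01, -0.823, -0.569, 783.421], [0.0, 0.0, 0.0, 1.0]]
wrist [[301.6, 0.0, 280.1], [0.0, 301.6, 210.7], [0.0, 0.0, 1.0]] [[1.0, 0.002, -0.001, 550.81], [0.001, -0.946, -0.323, 83.484], [-0.001, 0.323, -0.946, 373.543], [0.0, 0.0, 0.0, 1.0]]
```

View pics/scene0.png

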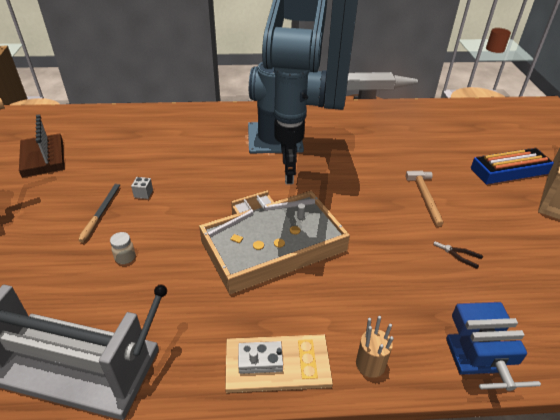

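View pics/wrist0.png

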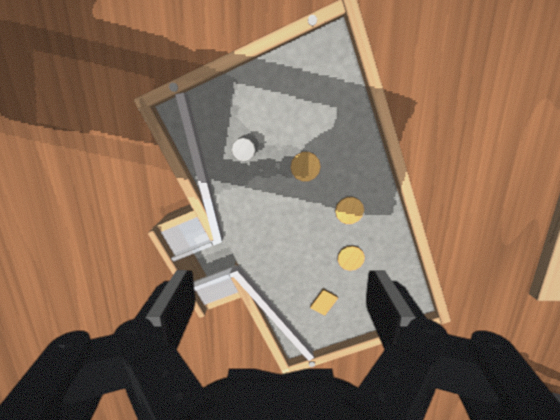

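View pics/side0.png

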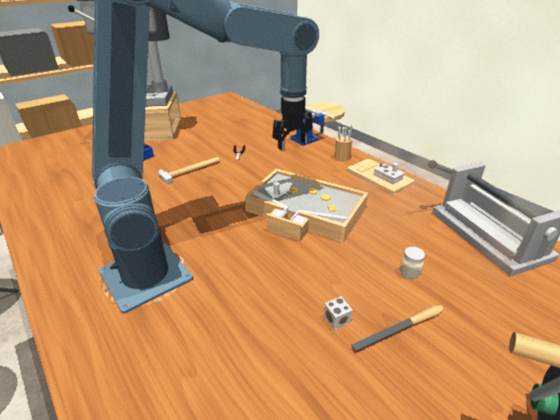

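The wrist view shows three blanks at (305,166), (350,210) and (351,258), with the offcut at (323,301) and the punch at (243,150). The gate lies between the fence ends near (217,240) and (237,273). Next I'll measure these.

```bash
cat > h.py <<'E'
import numpy as np,cv2
from station import get_obs,eyes
def ray(im,uv,z):
    uv=np.atleast_2d(np.array(uv,float)); K=im["K"];T=im["world_from_camera"]
    d=np.c_[uv,np.ones(len(uv))]@np.linalg.inv(K).T@T[:3,:3].T
    s=(z-T[2,3])/d[:,2]
    return T[:3,3]+d*s[:,None]
def depthpts(im):
    D=im["depth"];v,u=np.indices(D.shape);K=im["K"];T=im["world_from_camera"]
    P=np.stack([(u-K[0,2])/K[0,0]*D,(v-K[1,2])/K[1,1]*D,D],-1)
    return P@T[:3,:3].T+T[:3,3]
def proj(im,p):
    T=np.linalg.inv(im["world_from_camera"]);q=np.atleast_2d(p)@T[:3,:3].T+T[:3,3]
    q=q@im["K"].T;return q[:,:2]/q[:,2:]
def brass(im):
    h=cv2.cvtColor(im["pixels"],cv2.COLOR_RGB2HSV)
    return cv2.inRange(h,(18,120,60),(32,255,255))
E
python3 - <<'E'
from h import *
im=eyes.get_image("wrist")
P=depthpts(im);m=brass(im);m=cv2.morphologyEx(m,cv2.MORPH_OPEN,np.ones((5,5),np.uint8))
n,l,s,c=cv2.connectedComponentsWithStats(m)
for i in range(1,n):
    if s[i][4]>100: print(s[i].tolist(),c[i].round(1),ray(im,c[i],58)[0].round(1),np.median(P[l==i],0).round(1))
print("floor",P[230,300].round(1),P[130,290].round(1),P[250,290].round(1),"punch",P[150,243].round(1))
z=P[:,:,2]
hm=np.clip((z-30)*4,0,255).astype(np.uint8)
a=cv2.resize(im["pixels"][140:380,120:400,::-1],None,fx=2.8,fy=2.5)
cv2.imwrite("pics/wcrop.png",cv2.resize(im["pixels"][190:340,140:340,::-1],(800,600),interpolation=cv2.INTER_CUBIC))
cv2.imwrite("pics/wz.png",hm)
# tray rectangle: points at height 62..70
E
```

```text
[344, 200, 12, 12, 122] [349.8 205.9] [627.3 -18.6  58. ] [627.3 -18.8  58.2]
[342, 247, 21, 22, 240] [352.5 259.4] [635.5 -84.3  58. ] [635.8 -84.8  58.3]
[313, 291, 22, 22, 335] [323.4 301.4] [ 604.3 -142.3   58. ] [ 604.2 -142.    58.1]
floor [573.7 -49.7  52.2] [560.8  61.8  52.1] [562.4 -74.7  53. ] punch [516.8  47.   95.6]
```

View pics/wcrop.png

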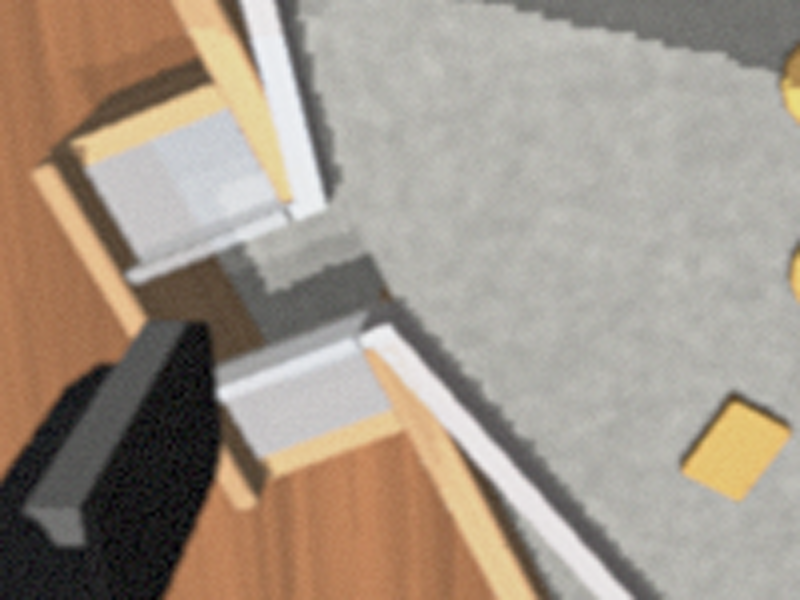

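View pics/wz.png

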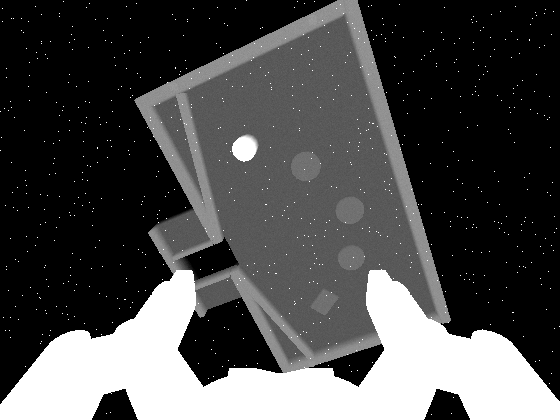

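```bash
cat >> h.py <<'E'
def discs(im):
    P=depthpts(im);z=cv2.medianBlur(P[:,:,2].astype(np.float32),5)
    m=((z>56)&(z<60.5)).astype(np.uint8);m=cv2.morphologyEx(m,cv2.MORPH_OPEN,np.ones((7,7),np.uint8))
    n,l,s,c=cv2.connectedComponentsWithStats(m)
    return [(c[i],ray(im,c[i],58)[0][:2],s[i][4]) for i in range(1,n) if s[i][4]>120]
E
python3 - <<'E'
from h import *
im=eyes.get_image("wrist")
for c,p,a in discs(im): print(c.round(1),p.round(1),a)
P=depthpts(im);z=cv2.medianBlur(P[:,:,2].astype(np.float32),5)
# outer edge far rim: for each row, rightmost pixel with z>55 &z<75
pts=[]
for v in range(30,300,5):
    r=np.where((z[v]>60)&(z[v]<75))[0]
    if len(r): pts.append((r.max()+.5,v))
Q=ray(im,pts,66)[:,:2].astype(np.float32)
vx,vy,x0,y0=cv2.fitLine(Q,cv2.DIST_HUBER,0,.01,.01).ravel();
d=np.array([vx,vy]);d*=np.sign(d[1]);print("y axis",d,"ang",np.degrees(np.arctan2(-d[0],d[1])))
nrm=np.array([d[1],-d[0]])
print("res",np.abs((Q-[x0,y0])@nrm).max().round(1))
A=ray(im,[[221.3,241.2],[237,270.5]],66)[:,:2];print("fence ends",A.round(1),np.linalg.norm(A[0]-A[1]))
print("far dist from ends",((np.array([x0,y0])-A)@nrm).round(1))
g=A.mean(0);g=np.array([x0,y0])+((g-[x0,y0])@d)*d-212*nrm
print("gate",g)
W=(z>80)&(z<100); W[:, :200]=0;W[:,290:]=0;W[200:]=0
v,u=np.where(W);pc=ray(im,[[u.mean(),v.mean()]],96)[0];print("punch",pc)
R=np.c_[nrm,d]
for n,p in [("punch",pc[:2])]+[("d",p) for _,p,_ in discs(im)]:
    q=(p-g)@R;s=q-[30,0];print(n,q.round(1),np.hypot(*s).round(1),np.degrees(np.arctan2(s[1],s[0])).round(1))
# left rim sides
m=((z>60)&(z<72)).astype(np.uint8)
E
```

```text
[305.2 165.9] [577.2  25.5] 682
[349.4 210. ] [627.5 -23.4] 598
[350.6 257.4] [633.3 -81.9] 510
[324.2 301.5] [ 605.3 -142.5] 356
y axis [-0.39217302  0.9198915 ] ang 23.089777
res 0.5
fence ends [[485.2 -57.7]
 [501.1 -94.8]] 40.31920521105617
far dist from ends [211.8 211.8]
gate [492.95964132 -76.30662086]
punch [517.83692306  48.60209623  96.        ]
punch [ 71.9 105.1] 113.2 68.3
d [117.4  60.7] 106.4 34.7
d [144.5  -4.1] 114.6 -2.0
d [126.9 -60.2] 114.0 -31.8
d [  77.4 -105. ] 115.2 -65.7
```

Everything agrees with the given sizes:

| Check | Measured |
|---|---|
| Gap between fence ends | 40.3 mm |
| Fence ends to outside of far rim | 211.8 mm |
| Objects to staging | 106–115 mm, about 35° apart |

I'll turn the tool so its x lies along gate x (+66.9°) and set the jaws about 25 mm apart. That lets a disc nest between the two tips.

```bash
cat >> h.py <<'E'
G=np.array([492.96,-76.31]);a_=np.radians(23.09);N=np.array([np.cos(a_),np.sin(a_)]);Dy=np.array([-N[1],N[0]]);R=np.c_[N,Dy]
def st():
    o=get_obs();O=o["orientation"];p=o["tcp_pos"]
    tip=p+173*O[:,2]
    print("t",round(o["time"],2),"tcp gate",((p[:2]-G)@R).round(1),"tip gate",((tip[:2]-G)@R).round(1),"tip z-52:",round(tip[2]-52,1),
     "toolx err deg",round(np.degrees(np.arctan2(O[1,0],O[0,0]))-23.09,2),"tilt",O[:2,2].round(4),"w",round(o["gripper_width"],1),"F",o["wrist_force"].round(1))
E
python3 -m jog '{"turn":[[0,0,0.973],[0,0,0.973],[0,0,0.973],[0,0,0.973],[0,0,0.973],[0,0,0.973],[0,0,0.973],[0,0,0.973],[0,0,0]],"xyz":[[0,0,0],[0,0,0],[0,0,0],[0,0,0],[0,0,0],[0,0,0],[0,0,0],[0,0,0],[0,0,0]],"fingers":[0.41,0.41,0.41,0.41,0.41,0.41,0.41,0.41,0.41]}'
python3 -c "from h import *; st()"
```

```text
time: 1.38
tcp_pos: [549.5, 0.1, 402.8]
orientation: [[0.934, 0.358, -0.004], [0.358, -0.934, 0.001], [-0.003, -0.002, -1.0]]
wrist_force: [-0.3, 0.1, -0.1]
gripper_width: 25.0
t 1.38 tcp gate [82.  48.2] tip gate [81.4 48.6] tip z-52: 177.8 toolx err deg -2.1 tilt [-0.0041  0.0008] w 25.0 F [-0.3  0.1 -0.1]
```

```bash

python3 -m jog '{"turn":[[0,0,-0.24],[0,0,0],[0,0,0],[0,0,0],[0,0,0],[0,0,0],[0,0,0],[0,0,0]],"xyz":[[0.4,0.22,0],[0.4,0.22,0],[0.4,0.22,0],[0.4,0.22,0],[0,0,0.7],[0,0,0.7],[0,0,0.6],[0,0,0]],"fingers":[0.41,0.41,0.41,0.41,0.41,0.41,0.41,0.41]}'
python3 - <<'E'
from h import *
st()
im=eyes.get_image("wrist");cv2.imwrite("pics/w1.png",im["pixels"][:,:,::-1])
im=eyes.get_image("side");cv2.imwrite("pics/s1.png",cv2.resize(im["pixels"][130:270,220:400,::-1],(770,600)))
E
```

```text
time: 2.38
tcp_pos: [661.8, -11.5, 279.0]
orientation: [[0.908, 0.418, -0.003], [0.418, -0.908, 0.001], [-0.002, -0.002, -1.0]]
wrist_force: [-0.5, 0.5, 0.3]
gripper_width: 25.0
t 2.38 tcp gate [180.7  -6.6] tip gate [180.3  -6.3] tip z-52: 54.0 toolx err deg 1.64 tilt [-0.0029  0.0006] w 25.0 F [-0.5  0.5  0.3]
```

View pics/w1.png

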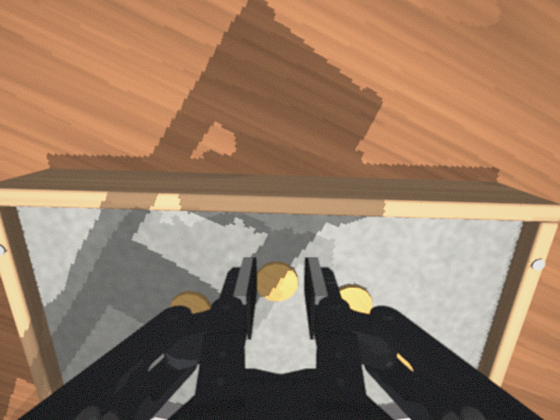

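View pics/s1.png

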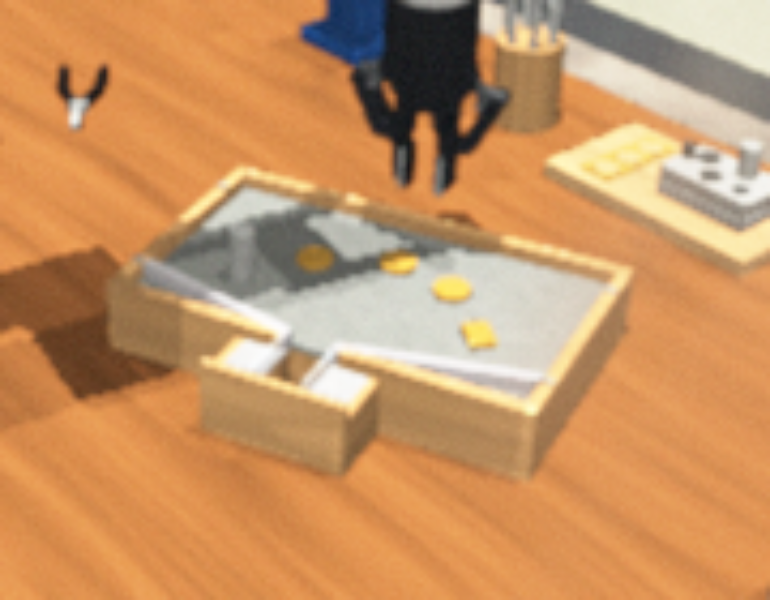

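The fingertips stand behind the middle blank, astride its line, with the far rim clear. I'll lower them in two stages.

```bash

python3 -m jog '{"turn":[[0,0,0.17],[0,0,0],[0,0,0],[0,0,0],[0,0,0]],"xyz":[[0,-0.04,0.3],[0,0,0.3],[0.02,0,0.2],[0,0,0],[0,0,0]],"fingers":[0.41,0.41,0.41,0.41,0.41]}'
python3 - <<'E'
from h import *
st()
im=eyes.get_image("wrist");cv2.imwrite("pics/w2.png",im["pixels"][:,:,::-1])
P=depthpts(im)
z=P[:,:,2]
for r in range(200,330,12): print(r,[int(x) for x in z[r,225:340:8]])
E
```

```text
time: 3.1
tcp_pos: [665.2, -9.1, 236.3]
orientation: [[0.919, 0.394, 0.012], [0.394, -0.919, -0.002], [0.01, 0.007, -1.0]]
wrist_force: [-0.6, -0.5, 0.7]
gripper_width: 24.8
t 3.1 tcp gate [184.8  -5.7] tip gate [186.5  -6.8] tip z-52: 11.3 toolx err deg 0.12 tilt [ 0.0117 -0.0021] w 24.8 F [-0.6 -0.5  0.7]
200 [9, 10, 9, 10, 9, 9, 10, 8, 9, 10, 10, 9, 10, 9, 8]
212 [36, 33, 35, 35, 35, 34, 34, 34, 34, 35, 34, 34, 35, 35, 35]
224 [56, 54, 54, 54, 54, 55, 54, 55, 55, 56, 54, 54, 55, 55, 53]
236 [66, 65, 66, 65, 66, 65, 66, 65, 66, 65, 66, 66, 67, 66, 66]
248 [67, 65, 66, 66, 65, 65, 65, 66, 65, 65, 66, 66, 66, 66, 66]
260 [51, 52, 52, 71, 52, 52, 51, 52, 51, 51, 67, 71, 52, 52, 52]
272 [53, 75, 82, 83, 63, 51, 51, 50, 52, 51, 69, 83, 82, 75, 52]
284 [85, 86, 92, 92, 65, 51, 51, 52, 53, 52, 70, 92, 92, 86, 86]
296 [103, 101, 99, 100, 53, 51, 52, 52, 53, 52, 73, 101, 100, 103, 103]
308 [111, 110, 110, 101, 51, 53, 57, 55, 52, 51, 52, 100, 110, 111, 111]
320 [117, 116, 117, 101, 58, 57, 58, 59, 58, 206, 52, 100, 116, 117, 117]
```

View pics/w2.png

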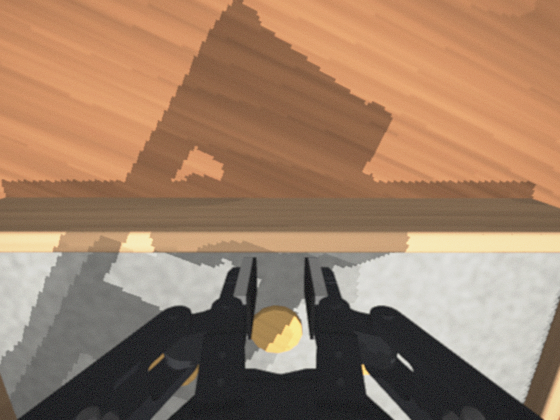

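```bash

python3 -m jog '{"turn":[[0,0,0],[0,0,0],[0,0,0]],"xyz":[[-0.06,-0.02,0.08],[0,0,0.05],[0,0,0]],"fingers":[0.41,0.41,0.41]}'
python3 -c "from h import *; st()"
```

```text
time: 3.52
tcp_pos: [661.3, -9.5, 228.9]
orientation: [[0.919, 0.394, 0.013], [0.394, -0.919, -0.002], [0.011, 0.007, -1.0]]
wrist_force: [-0.9, 0.0, -0.8]
gripper_width: 24.8
t 3.52 tcp gate [181.1  -4.6] tip gate [183.   -5.8] tip z-52: 3.9 toolx err deg 0.11 tilt [ 0.013  -0.0024] w 24.8 F [-0.9  0.  -0.8]
```

```bash

python3 -m jog '{"turn":[[0,-0.06,0],[0,0,0]],"xyz":[[0,0,0.04],[0,0,0.02]],"fingers":[0.41,0.41]}'
python3 -c "from h import *; st()"
```

```text
time: 3.78
tcp_pos: [661.5, -9.5, 225.4]
orientation: [[0.919, 0.394, 0.005], [0.394, -0.919, -0.006], [0.002, 0.008, -1.0]]
wrist_force: [-2.3, 1.2, 7.1]
gripper_width: 25.3
t 3.77 tcp gate [181.2  -4.7] tip gate [181.5  -6. ] tip z-52: 0.4 toolx err deg 0.11 tilt [ 0.0046 -0.0063] w 25.3 F [-2.3  1.2  7.1]
```

I touched the floor at a nominal tip height of 0.4 mm. I'll raise about 1.5 mm and sweep the middle blank.

```bash

python3 -m jog '{"turn":[[0,0,0],[0,0,0],[0,0,0],[0,0,0],[0,0,0],[0,0,0],[0,0,0],[0,0,0]],"xyz":[[0,0,-0.03],[-0.1,-0.01,0],[-0.15,-0.01,0],[-0.2,-0.01,0],[-0.2,-0.01,0],[-0.2,-0.01,0],[-0.2,-0.01,0],[0,0,0]],"fingers":[0.41,0.41,0.41,0.41,0.41,0.41,0.41,0.41]}'
python3 - <<'E'
from h import *
st()
im=eyes.get_image("wrist");cv2.imwrite("pics/w3.png",im["pixels"][:,:,::-1])
im=eyes.get_image("side");cv2.imwrite("pics/s3.png",cv2.resize(im["pixels"][130:270,220:400,::-1],(770,600)))
E
```

```text
time: 4.78
tcp_pos: [597.0, -32.8, 227.3]
orientation: [[0.919, 0.393, 0.004], [0.393, -0.919, -0.006], [0.001, 0.007, -1.0]]
wrist_force: [0.9, 0.1, -0.7]
gripper_width: 25.1
t 4.78 tcp gate [112.8  -0.8] tip gate [113.   -2.1] tip z-52: 2.3 toolx err deg 0.08 tilt [ 0.0041 -0.0063] w 25.1 F [ 0.9  0.1 -0.7]
```

View pics/w3.png

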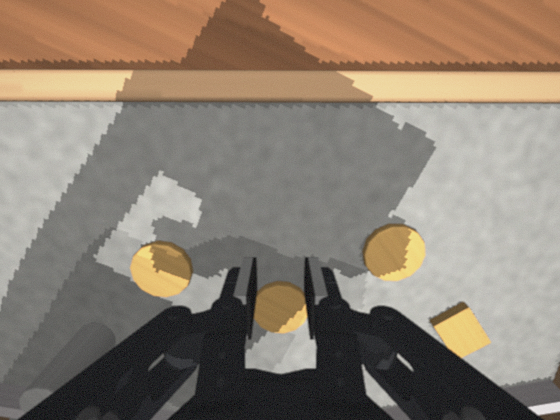

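View pics/s3.png

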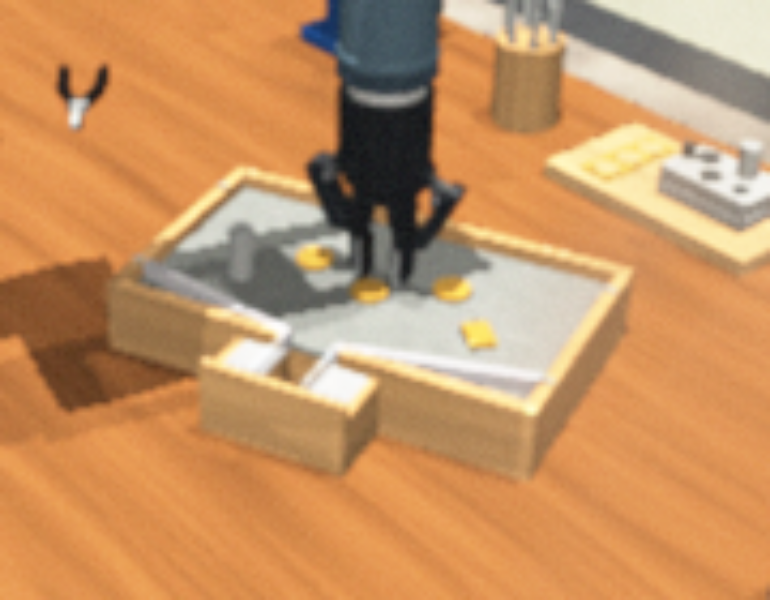

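The blank sits cradled between the tips, at wrist (280,306). I'll carry on.

```bash

python3 -m jog '{"turn":[[0,0,0],[0,0,0],[0,0,0],[0,0,0],[0,0,0],[0,0,0],[0,0,0],[0,0,0]],"xyz":[[-0.15,-0.01,0],[-0.2,-0.01,0],[-0.2,-0.01,0],[-0.2,0,0],[-0.2,0,0],[-0.2,0,0],[-0.15,0,0],[0,0,0]],"fingers":[0.41,0.41,0.41,0.41,0.41,0.41,0.41,0.41]}'
python3 - <<'E'
from h import *
st()
im=eyes.get_image("wrist");cv2.imwrite("pics/w4.png",im["pixels"][:,:,::-1])
im=eyes.get_image("side");cv2.imwrite("pics/s4.png",cv2.resize(im["pixels"][130:270,220:400,::-1],(770,600)))
E
```

```text
time: 5.88
tcp_pos: [520.7, -63.7, 227.3]
orientation: [[0.919, 0.394, 0.006], [0.394, -0.919, -0.007], [0.003, 0.009, -1.0]]
wrist_force: [-0.5, 0.5, -0.0]
gripper_width: 25.1
t 5.88 tcp gate [30.4  0.7] tip gate [30.9 -0.7] tip z-52: 2.3 toolx err deg 0.1 tilt [ 0.006  -0.0067] w 25.1 F [-0.5  0.5 -0. ]
```

View pics/w4.png

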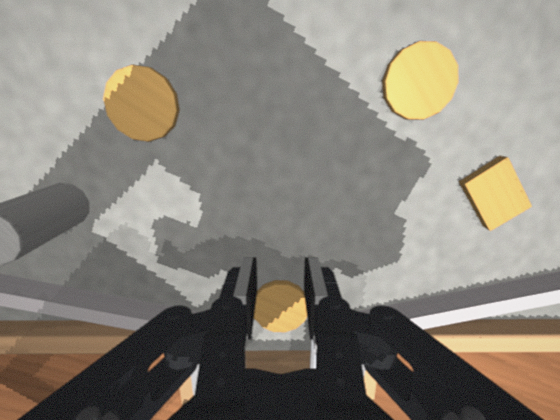

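View pics/s4.png

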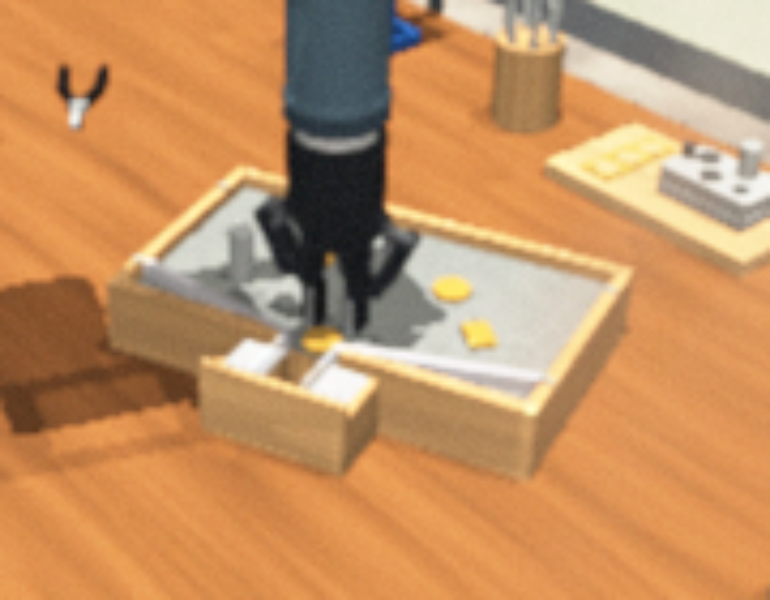

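The blank is at the gate mouth, and I'll ease it over the edge.

```bash

python3 -m jog '{"turn":[[0,0,0],[0,0,0],[0,0,0],[0,0,0],[0,0,0]],"xyz":[[-0.1,0,0],[-0.1,0,0],[-0.08,0,0],[0,0,0],[0,0,0]],"fingers":[0.41,0.41,0.41,0.41,0.41]}'
python3 - <<'E'
from h import *
st()
im=eyes.get_image("wrist");cv2.imwrite("pics/w5.png",im["pixels"][:,:,::-1])
im=eyes.get_image("side");cv2.imwrite("pics/s5.png",cv2.resize(im["pixels"][130:270,220:400,::-1],(770,600)))
E
```

```text
time: 6.6
tcp_pos: [505.4, -70.4, 227.3]
orientation: [[0.919, 0.395, 0.007], [0.395, -0.919, -0.007], [0.004, 0.009, -1.0]]
wrist_force: [0.3, -0.2, -0.7]
gripper_width: 25.1
t 6.6 tcp gate [13.8  0.5] tip gate [14.5 -1. ] tip z-52: 2.3 toolx err deg 0.16 tilt [ 0.0072 -0.0069] w 25.1 F [ 0.3 -0.2 -0.7]
```

View pics/w5.png

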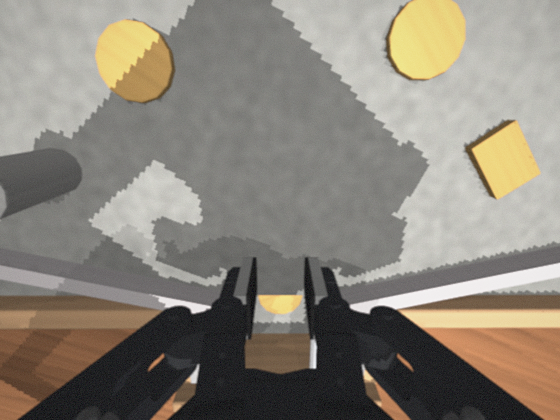

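View pics/s5.png

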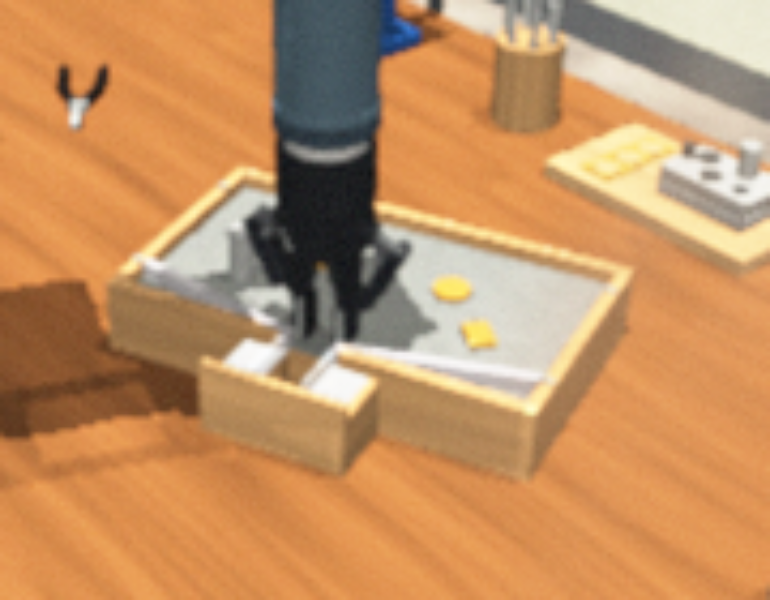

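The first blank has dropped: it's seen below the floor edge at wrist (280,303). I'll raise and check, then go to the blank on the -y side.

```bash

python3 -m jog '{"turn":[[0,0,0],[0,0,0],[0,0,0],[0,0,0],[0,0,0],[0,0,0]],"xyz":[[0,0,-0.5],[0,0,-0.6],[0,0,-0.7],[0.3,0.1,-0.5],[0.4,0.2,0],[0,0,0]],"fingers":[0.41,0.41,0.41,0.41,0.41,0.41]}'
python3 - <<'E'
from h import *
st()
im=eyes.get_image("wrist");cv2.imwrite("pics/w6.png",im["pixels"][:,:,::-1])
for c,p,a in discs(im): print(c.round(1),((p-G)@R).round(1),a)
m=brass(im);n,l,s,c=cv2.connectedComponentsWithStats(m);P=depthpts(im)
for i in range(1,n):
    if s[i][4]>60: q=np.median(P[l==i],0);print("br",c[i].round(),((q[:2]-G)@R).round(1),q[2].round(1),s[i][4])
E
```

```text
time: 7.45
tcp_pos: [551.2, -68.9, 369.7]
orientation: [[0.919, 0.395, 0.006], [0.395, -0.919, -0.006], [0.003, 0.008, -1.0]]
wrist_force: [-0.6, 0.1, -1.0]
gripper_width: 24.9
t 7.45 tcp gate [ 56.5 -16. ] tip gate [ 57.1 -17.4] tip z-52: 144.7 toolx err deg 0.2 tilt [ 0.0061 -0.0063] w 24.9 F [-0.6  0.1 -1. ]
[327.6 125.6] [126.9 -61.4] 983
[194.2 136. ] [117.3  59.2] 952
[371.3 180.2] [  76.8 -106. ] 689
br [327. 126.] [126.9 -60.8] 58.2 856
br [187. 130.] [123.   65.3] 58.3 316
```

View pics/w6.png

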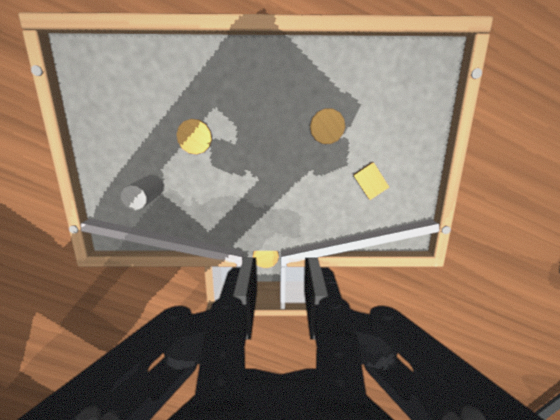

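One blank is in the box, partly seen at (265,258), and the others haven't moved. Going behind the next, at gate (127,-61).

```bash

python3 -m jog '{"turn":[[0,0,0],[0,0,0],[0,0,0],[0,0,0],[0,0,0],[0,0,0],[0,0,0],[0,0,0],[0,0,0],[0,0,0]],"xyz":[[0.45,0.18,0],[0.45,0.18,0],[0.45,0.18,0],[0.45,0.18,0],[0.06,0.02,0],[0,0,0.6],[0,0,0.6],[0,0,0.6],[0,0,0],[0,0,0]],"fingers":[0.41,0.41,0.41,0.41,0.41,0.41,0.41,0.41,0.41,0.41]}'
python3 -c "from h import *; st()"
```

```text
time: 8.75
tcp_pos: [662.8, -64.8, 256.5]
orientation: [[0.918, 0.396, -0.011], [0.396, -0.918, -0.003], [-0.012, -0.001, -1.0]]
wrist_force: [-0.0, 0.6, 0.4]
gripper_width: 25.3
t 8.75 tcp gate [160.8 -56. ] tip gate [158.8 -55.8] tip z-52: 31.5 toolx err deg 0.21 tilt [-0.0112 -0.0034] w 25.3 F [-0.   0.6  0.4]
```

```bash

python3 -m jog '{"turn":[[0,0.075,0],[0,0,0],[0,0,0],[0,0,0],[0,0,0]],"xyz":[[0.08,0.09,0],[0.02,0,0],[0,0,0.25],[0,0,0.15],[0,0,0]],"fingers":[0.41,0.41,0.41,0.41,0.41]}'
python3 -c "from h import *; st()"
```

```text
time: 9.38
tcp_pos: [671.9, -67.9, 235.2]
orientation: [[0.918, 0.396, 0.006], [0.396, -0.918, -0.0], [0.005, 0.003, -1.0]]
wrist_force: [0.1, 0.4, 0.0]
gripper_width: 25.0
t 9.38 tcp gate [167.9 -62.5] tip gate [168.9 -62.9] tip z-52: 10.2 toolx err deg 0.21 tilt [ 0.0061 -0.0004] w 25.0 F [0.1 0.4 0. ]
```

Now down 8 mm more, then nest against the blank.

```bash

python3 -m jog '{"turn":[[0,0,0],[0,0,0],[0,0,0],[0,0,0],[0,0,0],[0,0,0]],"xyz":[[0,-0.02,0.1],[0,0,0.04],[-0.1,0,0],[-0.12,0,0],[-0.08,0,0],[0,0,0]],"fingers":[0.41,0.41,0.41,0.41,0.41,0.41]}'
python3 - <<'E'
from h import *
st()
im=eyes.get_image("wrist");cv2.imwrite("pics/w7.png",im["pixels"][:,:,::-1])
E
```

```text
time: 10.12
tcp_pos: [653.5, -74.4, 226.3]
orientation: [[0.918, 0.396, 0.006], [0.396, -0.918, -0.0], [0.005, 0.003, -1.0]]
wrist_force: [-0.0, -0.1, 0.4]
gripper_width: 25.3
t 10.12 tcp gate [148.4 -61.2] tip gate [149.3 -61.7] tip z-52: 1.3 toolx err deg 0.21 tilt [ 0.0058 -0.0005] w 25.3 F [-0.  -0.1  0.4]
```

View pics/w7.png

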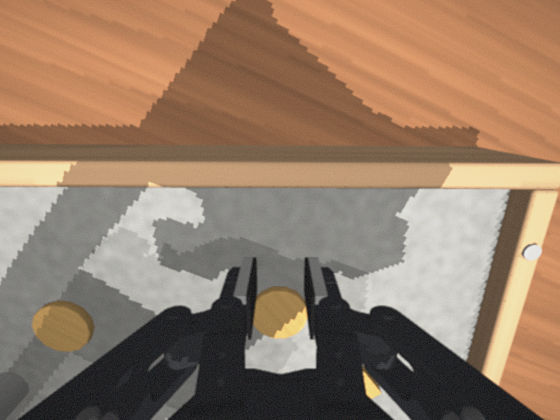

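The blank sits between the tips at (279,312). Sweeping it along its line to staging.

```bash

python3 -m jog '{"turn":[[0,0,0],[0,0,0],[0,0,0],[0,0,0],[0,0,0],[0,0,0]],"xyz":[[-0.06,0,-0.01],[-0.15,-0.09,0],[-0.2,-0.13,0],[-0.2,-0.13,0],[-0.2,-0.13,0],[0,0,0]],"fingers":[0.41,0.41,0.41,0.41,0.41,0.41]}'
python3 - <<'E'
from h import *
st()
im=eyes.get_image("wrist");cv2.imwrite("pics/w8.png",im["pixels"][:,:,::-1])
E
```

```text
time: 10.92
tcp_pos: [594.3, -66.4, 227.0]
orientation: [[0.918, 0.396, 0.007], [0.396, -0.918, -0.001], [0.006, 0.004, -1.0]]
wrist_force: [-0.4, 0.7, 0.9]
gripper_width: 25.5
t 10.93 tcp gate [ 97.1 -30.7] tip gate [ 98.2 -31.3] tip z-52: 2.0 toolx err deg 0.24 tilt [ 0.0071 -0.0007] w 25.5 F [-0.4  0.7  0.9]
```

View pics/w8.png

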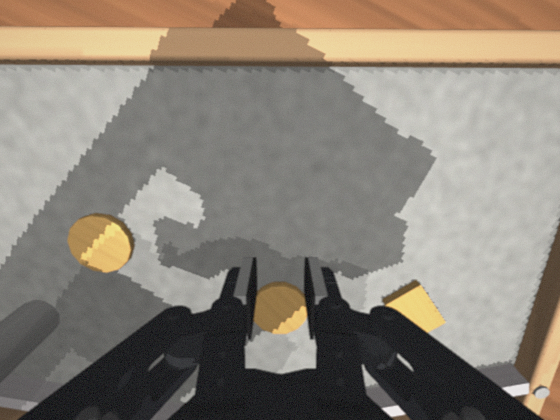

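Still cradled at (279,307). On to staging, then to the gate mouth.

```bash

python3 -m jog '{"turn":[[0,0,0],[0,0,0],[0,0,0],[0,0,0],[0,0,0],[0,0,0]],"xyz":[[-0.17,-0.12,0],[-0.2,-0.13,0],[-0.2,-0.13,0],[-0.2,-0.13,0],[0,-0.01,0],[0,0,0]],"fingers":[0.41,0.41,0.41,0.41,0.41,0.41]}'
python3 - <<'E'
from h import *
st()
im=eyes.get_image("wrist");cv2.imwrite("pics/w9.png",im["pixels"][:,:,::-1])
E
```

```text
time: 11.72
tcp_pos: [537.0, -55.6, 227.0]
orientation: [[0.918, 0.396, 0.01], [0.396, -0.918, -0.002], [0.008, 0.005, -1.0]]
wrist_force: [0.3, 0.1, 0.4]
gripper_width: 25.0
t 11.72 tcp gate [48.7  1.7] tip gate [50.1  0.8] tip z-52: 2.0 toolx err deg 0.24 tilt [ 0.0098 -0.0015] w 25.0 F [0.3 0.1 0.4]
```

View pics/w9.png

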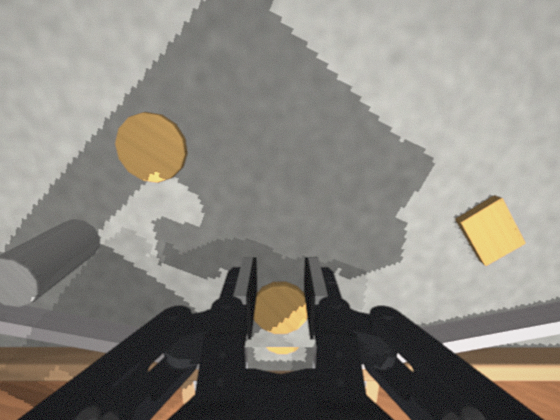

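The blank is at staging (280,307), with the first one visible in the box beyond it. Going straight out.

```bash

python3 -m jog '{"turn":[[0,0,0],[0,0,0],[0,0,0],[0,0,0],[0,0,0],[0,0,0],[0,0,0]],"xyz":[[-0.15,0.01,0],[-0.15,0.01,0],[-0.12,0,0],[-0.12,0,0],[-0.1,0,0],[0,0,0],[0,0,0]],"fingers":[0.41,0.41,0.41,0.41,0.41,0.41,0.41]}'
python3 - <<'E'
from h import *
st()
im=eyes.get_image("wrist");cv2.imwrite("pics/w10.png",im["pixels"][:,:,::-1])
E
```

```text
time: 12.65
tcp_pos: [500.6, -73.6, 226.6]
orientation: [[0.918, 0.395, 0.011], [0.396, -0.918, -0.002], [0.009, 0.006, -1.0]]
wrist_force: [0.9, 0.0, -0.1]
gripper_width: 24.9
t 12.65 tcp gate [ 8.1 -0.4] tip gate [ 9.7 -1.4] tip z-52: 1.6 toolx err deg 0.21 tilt [ 0.0108 -0.0016] w 24.9 F [ 0.9  0.  -0.1]
```

View pics/w10.png

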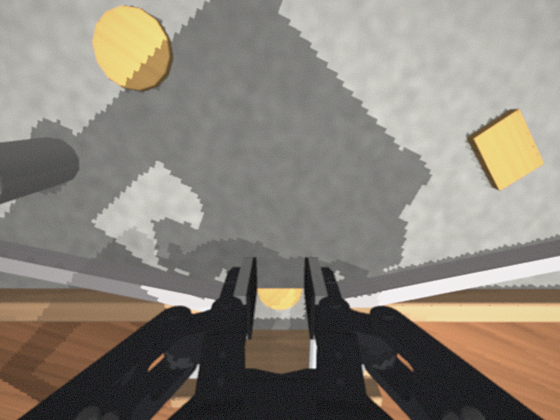

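```bash

python3 -m jog '{"turn":[[0,0,0],[0,0,0],[0,0,0],[0,0,0],[0,0,0],[0,0,0]],"xyz":[[0,0,-0.5],[0,0,-0.6],[0,0,-0.7],[0.3,0,-0.5],[0.4,-0.1,0],[0,0,0]],"fingers":[0.41,0.41,0.41,0.41,0.41,0.41]}'
python3 - <<'E'
from h import *
st()
im=eyes.get_image("wrist");cv2.imwrite("pics/w11.png",im["pixels"][:,:,::-1])
for c,p,a in discs(im): print(c.round(1),((p-G)@R).round(1),a)
m=brass(im);n,l,s,c=cv2.connectedComponentsWithStats(m);P=depthpts(im)
for i in range(1,n):
    if s[i][4]>60: q=np.median(P[l==i],0);print("br",c[i].round(),((q[:2]-G)@R).round(1),q[2].round(1),s[i][4])
E
```

```text
time: 13.45
tcp_pos: [535.8, -50.4, 368.4]
orientation: [[0.918, 0.396, 0.006], [0.396, -0.918, -0.001], [0.005, 0.004, -1.0]]
wrist_force: [0.2, 0.3, -1.0]
gripper_width: 25.5
t 13.45 tcp gate [49.5  7. ] tip gate [50.4  6.3] tip z-52: 143.4 toolx err deg 0.26 tilt [ 0.0062 -0.0015] w 25.5 F [ 0.2  0.3 -1. ]
[220.4 128.9] [117.2  59.3] 972
[398.2 174.3] [  76.7 -106. ] 707
br [228. 119.] [126.5  51.5] 58.3 87
```

View pics/w11.png

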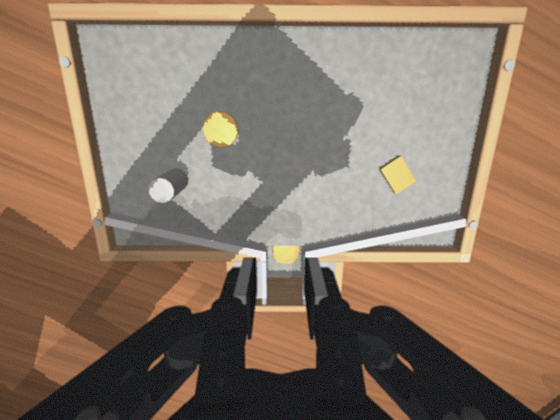

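```bash

python3 - <<'E'
from h import *
im=eyes.get_image("wrist");P=depthpts(im)
for r in range(238,276,3):
    print(r,[(round(float((P[r,c,:2]-G)@N)),round(float((P[r,c,:2]-G)@Dy)),round(float(P[r,c,2]-52))) for c in (274,280,286,292,298)])
E
```

```text
238 [(8, 11, 0), (7, 5, 0), (8, -1, 1), (7, -7, 0), (7, -14, -1)]
241 [(4, 11, 0), (5, 5, 1), (5, -1, 1), (4, -8, 0), (4, -14, 0)]
244 [(1, 11, 1), (1, 5, 1), (0, -1, -1), (1, -8, 0), (1, -14, 1)]
247 [(-18, 12, -31), (-18, 5, -32), (-17, -2, -31), (-18, -9, -32), (-18, -16, -32)]
250 [(-22, 12, -31), (-22, 5, -32), (-22, -2, -33), (-21, -9, -31), (-22, -16, -32)]
253 [(-28, 12, -37), (-25, 5, -31), (-26, -2, -32), (-26, -9, -32), (-28, -17, -38)]
256 [(-33, 12, -39), (-29, 5, -30), (-29, -2, -32), (-29, -9, -31), (-35, -17, -44)]
259 [(-40, 12, -44), (-37, 5, -38), (-33, -2, -31), (-36, -10, -37), (-40, -17, -44)]
262 [(-44, 12, -44), (-44, 4, -44), (-41, -3, -38), (-43, -10, -43), (-44, -18, -44)]
265 [(-48, 12, -43), (-47, 4, -43), (-47, -3, -43), (-48, -10, -43), (-49, -18, -45)]
268 [(-53, 12, -45), (-52, 4, -44), (-52, -3, -43), (-52, -10, -44), (-53, -18, -45)]
271 [(-56, 12, -43), (-56, 4, -44), (-57, -3, -44), (-57, -10, -45), (-57, -18, -46)]
274 [(-60, 12, -43), (-61, 4, -44), (-60, -3, -43), (-61, -11, -44), (-61, -18, -44)]
```

Two blanks are flat in the box: depth shows a stack topping out at -32 mm, centres near x = -18 and -26. Now the last one, at gate (117,59).

```bash

python3 -m jog '{"turn":[[0,0,0],[0,0,0],[0,0,0],[0,0,0],[0,0,0],[0,0,0],[0,0,0],[0,0,0],[0,0,0],[0,0,0]],"xyz":[[0.45,-0.22,0],[0.45,-0.22,0],[0.45,-0.22,0],[0.45,-0.22,0],[0.06,-0.03,0],[0,0,0.6],[0,0,0.6],[0,0,0.6],[0,0,0],[0,0,0]],"fingers":[0.41,0.41,0.41,0.41,0.41,0.41,0.41,0.41,0.41,0.41]}'
python3 - <<'E'
from h import *
st()
im=eyes.get_image("wrist");cv2.imwrite("pics/w12.png",im["pixels"][:,:,::-1])
E
```

```text
time: 14.8
tcp_pos: [610.9, 37.4, 254.1]
orientation: [[0.92, 0.391, -0.009], [0.391, -0.92, -0.005], [-0.01, 0.001, -1.0]]
wrist_force: [0.5, -0.6, -0.2]
gripper_width: 25.1
t 14.8 tcp gate [153.1  58.4] tip gate [151.3  58.1] tip z-52: 29.1 toolx err deg -0.08 tilt [-0.0089 -0.0054] w 25.1 F [ 0.5 -0.6 -0.2]
```

View pics/w12.png

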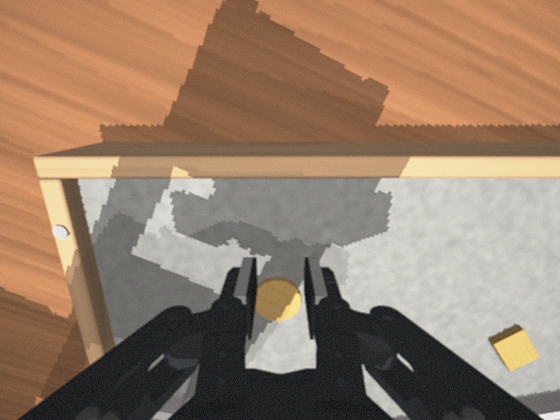

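```bash

python3 -m jog '{"turn":[[0,0.06,0],[0,0,0],[0,0,0],[0,0,0],[0,0,0]],"xyz":[[0.07,-0.02,0],[0.01,0,0],[0,0,0.2],[0,0,0.15],[0,0,0]],"fingers":[0.41,0.41,0.41,0.41,0.41]}'
python3 -c "from h import *; st()"
```

```text
time: 15.48
tcp_pos: [615.9, 40.5, 235.1]
orientation: [[0.92, 0.391, 0.005], [0.391, -0.92, -0.002], [0.004, 0.004, -1.0]]
wrist_force: [0.2, 0.0, 0.2]
gripper_width: 25.3
t 15.47 tcp gate [158.9  59.2] tip gate [159.6  58.5] tip z-52: 10.1 toolx err deg -0.06 tilt [ 0.0054 -0.0024] w 25.3 F [0.2 0.  0.2]
```

```bash

python3 -m jog '{"turn":[[0,0,0],[0,0,0],[0,0,0],[0,0,0],[0,0,0],[0,0,0]],"xyz":[[0,-0.01,0.09],[0,0,0.04],[-0.12,0,0],[-0.12,0,0],[-0.1,0,0],[0,0,0]],"fingers":[0.41,0.41,0.41,0.41,0.41,0.41]}'
python3 - <<'E'
from h import *
st()
im=eyes.get_image("wrist");cv2.imwrite("pics/w13.png",im["pixels"][:,:,::-1])
E
```

```text
time: 16.23
tcp_pos: [595.3, 32.5, 226.6]
orientation: [[0.92, 0.391, 0.005], [0.391, -0.92, -0.002], [0.003, 0.004, -1.0]]
wrist_force: [0.7, 0.1, 0.1]
gripper_width: 25.3
t 16.23 tcp gate [136.8  59.9] tip gate [137.4  59.2] tip z-52: 1.6 toolx err deg -0.06 tilt [ 0.0048 -0.0024] w 25.3 F [0.7 0.1 0.1]
```

View pics/w13.png

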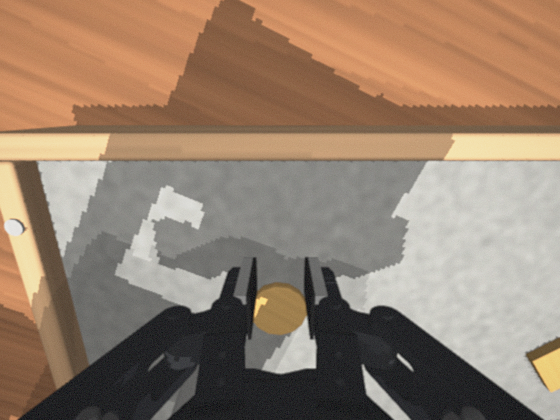

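Nested at (278,310). Sweeping to staging in two halves.

```bash

python3 -m jog '{"turn":[[0,0,0],[0,0,0],[0,0,0],[0,0,0],[0,0,0]],"xyz":[[-0.15,0.1,0],[-0.2,0.14,0],[-0.2,0.14,0],[-0.2,0.14,0],[0,0,0]],"fingers":[0.41,0.41,0.41,0.41,0.41]}'
python3 - <<'E'
from h import *
st()
im=eyes.get_image("wrist");cv2.imwrite("pics/w14.png",im["pixels"][:,:,::-1])
E
```

```text
time: 16.9
tcp_pos: [564.3, -17.8, 226.9]
orientation: [[0.921, 0.391, 0.006], [0.391, -0.921, -0.003], [0.004, 0.005, -1.0]]
wrist_force: [0.8, 0.6, 0.4]
gripper_width: 25.2
t 16.9 tcp gate [88.6 25.9] tip gate [89.3 25. ] tip z-52: 1.9 toolx err deg -0.1 tilt [ 0.0056 -0.0029] w 25.2 F [0.8 0.6 0.4]
```

View pics/w14.png

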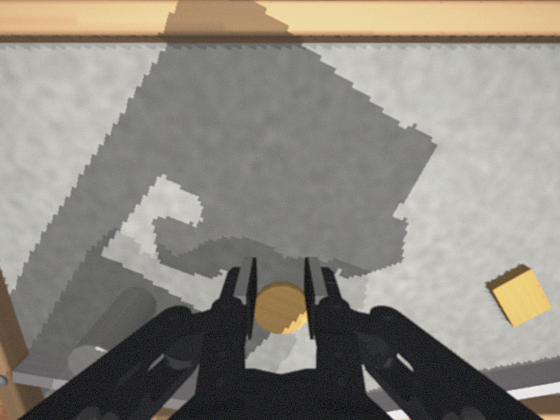

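Cradled at (280,307), and the punch is clear at (90,355). On to staging.

```bash

python3 -m jog '{"turn":[[0,0,0],[0,0,0],[0,0,0],[0,0,0],[0,0,0]],"xyz":[[-0.17,0.12,0],[-0.2,0.13,0],[-0.2,0.13,0],[0,0.01,0],[0,0,0]],"fingers":[0.41,0.41,0.41,0.41,0.41]}'
python3 - <<'E'
from h import *
st()
im=eyes.get_image("wrist");cv2.imwrite("pics/w15.png",im["pixels"][:,:,::-1])
E
```

```text
time: 17.58
tcp_pos: [540.9, -54.6, 227.0]
orientation: [[0.92, 0.391, 0.007], [0.391, -0.92, -0.003], [0.005, 0.005, -1.0]]
wrist_force: [-0.5, -0.1, -0.7]
gripper_width: 25.1
t 17.57 tcp gate [52.6  1.1] tip gate [53.4  0.3] tip z-52: 2.0 toolx err deg -0.08 tilt [ 0.0066 -0.0028] w 25.1 F [-0.5 -0.1 -0.7]
```

View pics/w15.png

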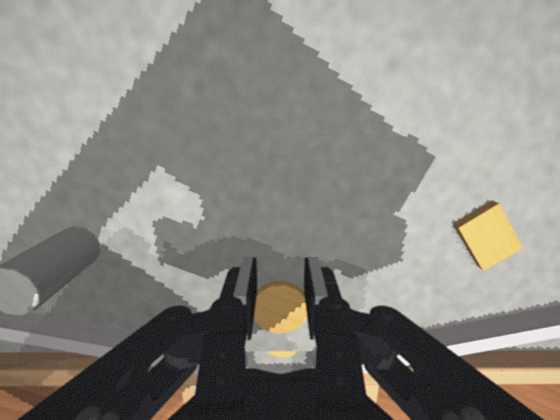

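```bash

python3 -m jog '{"turn":[[0,0,0],[0,0,0],[0,0,0],[0,0,0],[0,0,0],[0,0,0],[0,0,0],[0,0,0]],"xyz":[[-0.15,0.01,0],[-0.15,0.01,0],[-0.12,0,0],[-0.12,0,0],[-0.12,0,0],[0,0,0],[0,0,0],[0,0,0]],"fingers":[0.41,0.41,0.41,0.41,0.41,0.41,0.41,0.41]}'
python3 -c "from h import *; st()"
python3 -m jog '{"turn":[[0,0,0],[0,0,0],[0,0,0],[0,0,0],[0,0,0],[0,0,0],[0,0,0]],"xyz":[[0,0,-0.3],[0,0,-0.6],[0,0,-0.7],[0.3,0,-0.6],[0.4,-0.1,0],[0,0,0],[0,0,0]],"fingers":[0.41,0.41,0.41,0.41,0.41,0.41,0.41]}'
python3 - <<'E'
from h import *
st()
im=eyes.get_image("wrist");cv2.imwrite("pics/w16.png",im["pixels"][:,:,::-1])
for c,p,a in discs(im): print(c.round(1),((p-G)@R).round(1),a)
P=depthpts(im);z=cv2.medianBlur(P[:,:,2].astype(np.float32),5)
W=(z>80)&(z<100);W[250:]=0;v,u=np.where(W);print("punch",((ray(im,[[u.mean(),v.mean()]],96)[0][:2]-G)@R).round(1))
for r in range(238,276,3):
    print(r,[(round(float((P[r,c,:2]-G)@N)),round(float((P[r,c,:2]-G)@Dy)),round(float(P[r,c,2]-52))) for c in (274,280,286,292,298)])
E
```

```text
time: 18.62
tcp_pos: [502.5, -71.7, 226.9]
orientation: [[0.92, 0.392, 0.007], [0.392, -0.92, -0.003], [0.005, 0.005, -1.0]]
wrist_force: [1.0, 0.1, -0.3]
gripper_width: 25.5
t 18.62 tcp gate [10.6  0.5] tip gate [11.4 -0.4] tip z-52: 1.9 toolx err deg -0.01 tilt [ 0.0068 -0.0028] w 25.5 F [ 1.   0.1 -0.3]
time: 19.5
tcp_pos: [539.0, -48.4, 362.4]
orientation: [[0.92, 0.393, 0.005], [0.393, -0.92, -0.002], [0.004, 0.004, -1.0]]
wrist_force: [0.0, 0.3, 0.6]
gripper_width: 25.3
t 19.5 tcp gate [53.2  7.6] tip gate [53.9  6.9] tip z-52: 137.4 toolx err deg 0.06 tilt [ 0.0048 -0.0021] w 25.3 F [0.  0.3 0.6]
[400.8 178.7] [  76.7 -106. ] 743
punch [ 72.4 101.3]
238 [(14, 12, 1), (14, 6, 0), (15, 0, 1), (14, -6, 0), (14, -12, -1)]
241 [(11, 12, 0), (10, 6, -1), (11, 0, 0), (11, -6, 0), (11, -12, 1)]
244 [(7, 12, 0), (8, 6, 2), (8, 0, 1), (7, -6, -2), (8, -12, 1)]
247 [(4, 12, 1), (4, 6, 0), (4, 0, 0), (4, -6, 1), (4, -13, 0)]
250 [(1, 12, 0), (1, 6, 0), (0, 0, -1), (1, -6, 1), (0, -13, -1)]
253 [(-7, 12, -9), (-6, 6, -7), (-6, 0, -7), (-6, -7, -6), (-6, -13, -7)]
256 [(138, 7, 280), (-8, 6, -3), (-7, 0, -1), (-7, -7, -1), (-9, -13, -6)]
259 [(-33, 13, -45), (-11, 6, -2), (-10, 0, 0), (-11, -7, -2), (-26, -15, -31)]
262 [(-36, 13, -43), (-31, 6, -34), (-30, -1, -31), (-31, -8, -32), (-34, -16, -38)]
265 [(-40, 13, -43), (-38, 6, -38), (-38, -1, -38), (-37, -9, -38), (-41, -16, -44)]
268 [(-44, 13, -43), (-44, 6, -43), (-42, -1, -39), (-45, -9, -44), (-45, -16, -44)]
271 [(-49, 13, -44), (-49, 6, -44), (-48, -2, -43), (-49, -9, -44), (-49, -16, -43)]
274 [(-54, 13, -45), (-53, 6, -44), (-53, -2, -44), (-53, -9, -43), (-53, -16, -44)]
```

View pics/w16.png

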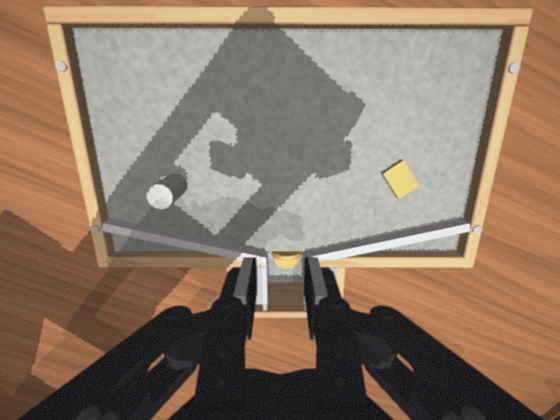

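The third blank dropped, but depth shows it standing on edge near x = -6 to -11, with its top at about floor level. That's too marginal to hand in. I'll look closer.

```bash

python3 - <<'E'
from h import *
ims=eyes.get_image("side");im=eyes.get_image("wrist");sc=eyes.get_image("scene")
a=cv2.resize(ims["pixels"][195:245,255:325,::-1],(560,400),interpolation=cv2.INTER_CUBIC)
b=cv2.resize(im["pixels"][235:285,250:320,::-1],(560,400),interpolation=cv2.INTER_CUBIC)
b=b;cv2.imwrite("pics/c17a.png",a);cv2.imwrite("pics/c17b.png",b)
P=depthpts(ims)
m=brass(ims);v,u=np.where(m>0)
for y,x in zip(v,u):
    q=(P[y,x,:2]-G)@R
    if -70<q[0]<5 and abs(q[1])<30: print((x,y),q.round(),round(float(P[y,x,2]-52),1),end=' ; ')
print()
P=depthpts(im);m=brass(im);v,u=np.where(m>0)
for y,x in list(zip(v,u)):
    q=(P[y,x,:2]-G)@R
    if -70<q[0]<5 and abs(q[1])<30 and x%4==2: print((x,y),q.round(),round(float(P[y,x,2]-52),1),end=' ; ')
E
```

```text
(np.int64(289), np.int64(213)) [-14.  10.] -3.2 ; (np.int64(290), np.int64(213)) [-15.   6.] -1.5 ; (np.int64(291), np.int64(213)) [-17.   2.] 1.2 ; (np.int64(292), np.int64(213)) [-10.   2.] -3.1 ; (np.int64(293), np.int64(213)) [-11.  -3.] -0.7 ; (np.int64(288), np.int64(214)) [-11.  16.] -11.1 ; (np.int64(289), np.int64(214)) [-16.   9.] -5.6 ; (np.int64(290), np.int64(214)) [-16.   6.] -4.7 ; (np.int64(291), np.int64(214)) [-13.   3.] -5.6 ; (np.int64(292), np.int64(214)) [-16.  -1.] -2.4 ; (np.int64(293), np.int64(214)) [-16.  -5.] -0.9 ; (np.int64(288), np.int64(215)) [-14.  14.] -12.7 ; (np.int64(289), np.int64(215)) [-17.   9.] -9.1 ; (np.int64(290), np.int64(215)) [-13.   7.] -10.9 ; (np.int64(291), np.int64(215)) [-13.   4.] -10.0 ; (np.int64(292), np.int64(215)) [-16.  -2.] -5.8 ; (np.int64(288), np.int64(216)) [-16.  13.] -15.3 ; (np.int64(289), np.int64(216)) [-17.   9.] -13.3 ; (np.int64(290), np.int64(216)) [-18.   5.] -11.4 ; (np.int64(291), np.int64(216)) [-13.   4.] -14.0 ; (np.int64(288), np.int64(217)) [-12.  16.] -23.1 ; (np.int64(289), np.int64(217)) [-13.  11.]
[... 1615 characters left out ...]
(np.int64(298), np.int64(257)) [-11. -13.] -5.8 ; (np.int64(278), np.int64(258)) [-11.   8.] -3.7 ; (np.int64(282), np.int64(258)) [-9.  4.] -0.7 ; (np.int64(294), np.int64(258)) [-9. -9.] -1.3 ; (np.int64(298), np.int64(258)) [-26. -15.] -32.5 ; (np.int64(278), np.int64(259)) [-27.   8.] -32.2 ; (np.int64(282), np.int64(259)) [-11.   4.] -1.3 ; (np.int64(290), np.int64(259)) [-10.  -4.] 0.3 ; (np.int64(294), np.int64(259)) [-11.  -9.] -1.3 ; (np.int64(298), np.int64(259)) [-27. -15.] -32.6 ; (np.int64(286), np.int64(260)) [-11.  -0.] -0.7 ; (np.int64(298), np.int64(260)) [-31. -15.] -38.0 ; (np.int64(294), np.int64(263)) [-32. -10.] -31.8 ; (np.int64(294), np.int64(264)) [-36. -11.] -37.4 ;
```

View pics/c17a.png

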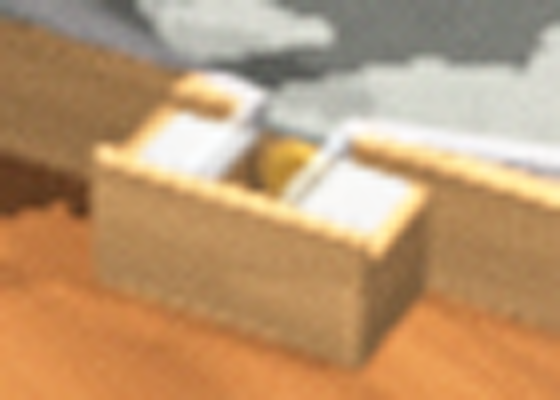

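View pics/c17b.png

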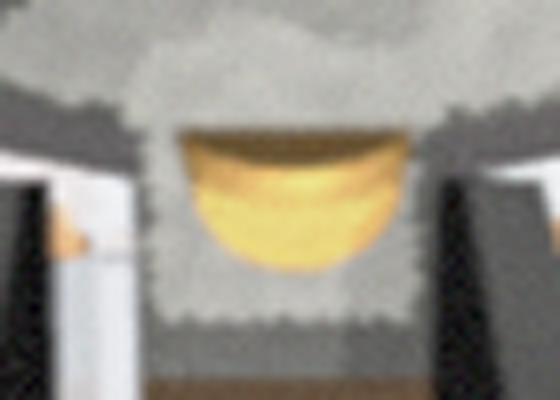

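The third blank stands upright on the two flat ones, with its top edge at about -0.5 mm and its faces at x ≈ -6 and -12. Its centre is therefore 16 mm below the floor (-44 + 12 + 16 = -16 mm, and -16.5 mm by depth). That is inside the box and meets the 14 mm condition. The fingers can't get behind it (gap about 5.5 mm), and prodding from above might wedge it. I'll retreat, wait, and check that it stays at rest and that the bystanders haven't moved.

```bash

python3 -m jog '{"turn":[[0,0,0],[0,0,0],[0,0,0],[0,0,0],[0,0,0],[0,0,0],[0,0,0],[0,0,0],[0,0,0],[0,0,0],[0,0,0],[0,0,0]],"xyz":[[0,0,-0.2],[0,0,0],[0,0,0],[0,0,0],[0,0,0],[0,0,0],[0,0,0],[0,0,0],[0,0,0],[0,0,0],[0,0,0],[0,0,0]],"fingers":[0.41,0.41,0.41,0.41,0.41,0.41,0.41,0.41,0.41,0.41,0.41,0.41]}'
python3 - <<'E'
from h import *
st()
im=eyes.get_image("wrist");P=depthpts(im)
Q=(P[:,:,:2]-G)@R;z=P[:,:,2]-52
T=(Q[:,:,0]<-5)&(Q[:,:,0]>-14)&(abs(Q[:,:,1])<14)&(z>-12)&(z<5)
print("standing:",T.sum(),"top z",np.percentile(z[T],90).round(1),"x",np.percentile(Q[T][:,0],[5,50,95]).round(1),"y",Q[T][:,1].mean().round(1))
B=(Q[:,:,0]<-14)&(Q[:,:,0]>-45)&(abs(Q[:,:,1])<18)&(z>-34)&(z<-29);print("stack top",np.median(z[B]).round(1),B.sum())
print([(((p-G)@R).round(1)) for c,p,a in discs(im)])
zz=cv2.medianBlur(P[:,:,2].astype(np.float32),5);W=(zz>92)&(zz<99);W[250:]=0;n,l,s,c=cv2.connectedComponentsWithStats(W.astype(np.uint8))
i=1+s[1:,4].argmax();print("punch top",((ray(im,[c[i]],96)[0][:2]-G)@R).round(1))
sc=eyes.get_image("scene");cv2.imwrite("pics/sc18.png",sc["pixels"][:,:,::-1])
E
```

```text
time: 21.2
tcp_pos: [538.2, -49.2, 374.6]
orientation: [[0.92, 0.391, 0.003], [0.391, -0.92, -0.002], [0.003, 0.003, -1.0]]
wrist_force: [-0.5, 0.4, -0.6]
gripper_width: 25.4
t 21.2 tcp gate [52.3  7.2] tip gate [52.7  6.7] tip z-52: 149.7 toolx err deg -0.05 tilt [ 0.0034 -0.0016] w 25.4 F [-0.5  0.4 -0.6]
standing: 210 top z -0.6 x [-10.8  -6.7  -5.7] y -0.6
stack top -31.8 96
[array([  76.7, -106.1])]
punch top [ 71.  103.3]
```

View pics/sc18.png

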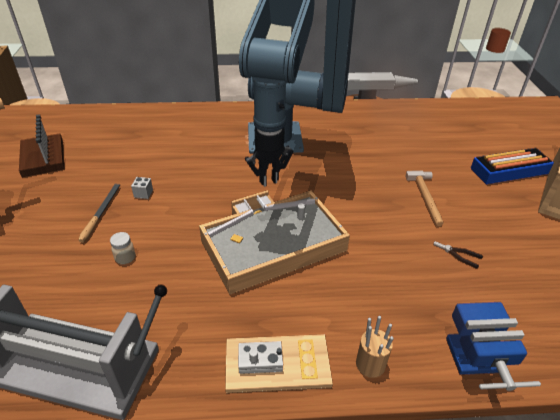

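The tray holds only the offcut (237,238) and the punch, and all the tools are where they were. The upright blank hasn't moved in 1.7 s. Handing in.

```bash
python3 -c "from station import job_done; print(job_done())"
```

```text
the job is handed in; nothing more can be done
None
```

I swept all three blanks through the gate one at a time, in 21 s of the 72 s allowed, and each dropped into the catch box before I fetched the next. Each was slid between the slightly open fingertips and never lifted.

**Third blank is not lying flat:** it came to rest standing on edge on top of the other two, which lie flat. Its centre is about 16 mm below the tray floor, so it meets the 14 mm limit with only about 2 mm to spare. It did not move over the 1.7 s before I handed in. I left it alone because the fingers could not get behind it, and prodding it from above could have wedged it.

**Other last checks:**
- **Offcut and punch:** the offcut is within about 1 mm of where it started. The punch is still standing; its position read within about 2 mm of the start in the last view, and about 4 mm off in the view before that.
- **Bench tools:** none look moved in the scene picture; I did not measure their positions.
- **Force:** the only noticeable contact was a light 7 N touch on the floor to set the fingertip height. The gripper was clear of everything at hand-in.

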